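Open the badge display case and hold its lid up

ROBOT

A 6-joint arm with a two-finger parallel gripper is mounted at the origin on the work surface. World frame = base frame: x ahead of the robot, y to its left, z up, the work surface at z = 0. Lengths are in m, angles in rad, forces in N, time in s.
With the tool pointing down it reaches from about 0.225 to 0.875 m from the base axis. Payload 3.4 kg.
Tool frame: the origin (TCP) lies on the centre line of the jaws, within the pads' length; the fingertips stand 14 mm ahead of it and the grasp point (between the pads) lies 5 mm behind it; z points along the fingers, y is the line along which they close (so a half turn about z gives the same grasp; the last joint's range is limited). The gripper opens to 85 mm and grips with 20 to 120 N. Pads are 22 mm wide; open, the fingers measure 114 mm over their backs; the gripper's body (76 mm by 85 mm) begins 54 mm behind the grasp point. The pads swing forward as they close: fully open they stand 13 mm farther back than shut.
Start: joints at [1.208, 0.276, 1.505, -0, 1.361, -0.121], TCP at [0.138, 0.558, 0.245] pointing down, gripper open.
Joint ranges: [-2.89, 2.89], [-0.75, 2.08], [0.22, 2.7], [-1.18, 4.32], [0.11, 2.71], [-2.7, 2.7]. Speed limits (rad/s): [2.57, 2.57, 3.14, 3.14, 3.14, 3.14].

INTERFACE

Orientations are given as a unit quaternion [w, x, y, z].
In Python, from rig import manip, eyes gives the robot as it stands.
- The arm moves only by the shell command python3 -m creep 'ROWS' [FORCE]. ROWS is JSON, a list of rows, each a list of 5 numbers: the opening, from 0 (shut) to 1 (fully open), then the shift along the tool's x, y, z normalised to -1 to 1, where 1 is 0.5 m, then the turn about the tool's z normalised to -1 to 1, where 1 is 360 degrees. In form: [[fingers, dx, dy, dz, spin], ...]. A call has 1 to 10 rows; each row is the pose to reach, as a shift and turn from the pose commanded when the call began, along the tool's axes at that moment, turning the shorter way round; what a row does not reach only later rows make up. A row lasts 1/10 s, in which the tool goes at most 50 mm and 8.59 degrees, less where a joint would pass 70% of its speed; a pose out of reach is approached as far as the arm can. A call with a number of a shift or a turn outside -1 to 1 is refused whole. A call with a gripper value outside its range is refused whole. The fingers move at their own pace and stop on an object; FORCE is the grip in N (left out, the last holds). Time passes only in rows, so rows that repeat a pose let the fingers close. It gives the time, the measured TCP pose, the force, the opening and the grip force at its end, in the units of the state.
- manip.get_state(): the state, without advancing time (a new reading comes with each control period).
- eyes.get_image(name): name is "scene" or "top" or "wrist"; returns a dict with "frame" (480x640x3 uint8, red, green, blue), "fx", "fy", "cx", "cy" (pixels), "k1" (the pictures are not rectified: a ray, as slopes to the right and down, at radius r is drawn at 1 + k1 r^2 times it, then the intrinsics apply), "R" (3x3) and "t" (3): a world point X has camera coordinates R X + t. Camera axes: x right, y down, z forward; pixel columns grow to the right and rows downward; lengths in m; the calibration is good to about 2 mm. A picture is of the moment at which its call begins. There is no depth.
- manip.sign_off(): hands the job in; it is judged then, once.
Trained networks look in the newest picture that a camera, given by its name, has taken for a name from the list of things; names that differ only in an ending like _2 or _b are one class to them, and where a whole thing is asked for, a point or a joint stands for the part that bears it (a point fixed in the world has none). Each returns a list of dicts, best first, with "confidence" (0 to 1); they miss things now and then, are a little off and sometimes report something else, mostly with a low value. They report only what shows in the picture. A call takes as long as a camera call. They do not tell look-alikes from the thing itself.
- eyes.regions_of(camera, label): "mask" (480x640 bool, what is visible of it) and "bbox" ([left, top, right, bottom] in pixels, round what is visible of it).
- eyes.place_of(camera, label): "centre" ([column, row] in pixels: a listed point, or the origin of a listed thing).
The state is a dict: "clock": time; "qpos": joint angles; "qd": joint speeds; "effort": joint torques, N m; "position": TCP position; "ee_rot": TCP orientation; "contact_force": force on the tool from outside, world axes, zero at the start; "moment": the same for the moment, N m; "width": finger opening in m; "gripper_force": force on a finger pad.
Only numpy, scipy, OpenCV 4.12 (cv2) and the standard library are available. Lean on these libraries where they do the work, as an engineer would, in place of code of your own. Each camera call takes 0.05 s, during which the arm holds its last target. There are 200 camera calls.

TASK

Lift the orange bangle off the post on the display case's lid and lay it flat in the grey-lined tray. Then, before touching the red release, tug the lid up by its steel handle to learn whether the hidden catch holds it; if it is caught, let the lid down and slide the red release across to free it. Raise the lid about halfway to upright (some 45 degrees) and finish while still holding it there with the gripper, leaving the other goods where they stand.

Things in the scene. Friction and masses are not known exactly. Their poses are not given: they have to be found in the camera images.
- case: Plywood badge case, fixed, 220 (x) x 240 (y) x 102 mm tall, lid shut. Origin: centre of its underside; x runs from the front (robot side) back to the hinge, y to the left. A black catch housing, 60 (x) x 100 (y) x 86 tall, adjoins the front, centred at x = -140; the red release rides on it. The hidden catch may or may not hold the lid; nothing outside shows which.
- hinge (a point): Point in the middle of the lid's hinge line, at (110, 0, 90) mm in the case's frame; the line runs along the case's y.
- lid (a joint): Lid angle (rad): 0 shut, up to 1.8; the front edge goes up and back about the hinge line. Wood frame with clear panel, 12 mm thick, 350 g; falls shut when let go (about 3 N at the handle lifts it). If caught, it has 7 mm of play at the front edge and stops at about 0.03 rad; free, it keeps rising.
- handle (a point): Middle of the lid's steel bar handle: round, 10 mm dia, 100 long along the case's y, centre line 35 above the lid's top, on two end posts. Moves with the lid: when shut it is 185 in front of and 47 above the hinge, at (-75, 0, 137) in the case's frame. Pinched from above across the case's x, the bar can turn in the fingers as the lid swings.
- lid_post_foot (a point): Foot of the wooden post (12 mm dia, 45 tall) that stands upright on the lid's top face; at (30, 0, 102) in the case's frame with the lid shut.
- release (a joint): Position of the red release (m): 0 as found, 0.016 slid fully towards the case's +y. Slides with 1.5 to 3 N and stays where left. Slid beyond about 0.011 it has pushed the hidden tongue clear of the lid, and the tongue stays clear. Slide it with the lid let down, not while pulling the lid up.
- release_top (a point): Centre of the top of the red release: 14 x 14 mm upright thumb piece, 28 above the housing (top 114 above the counter). At start at (-140, -8, 114) in the case's frame.
- bangle: Orange bangle: ring of 64 mm outer and 50 inner diameter, 22 tall, 60 g, lying flat on the lid around the post. Origin: centre of its underside, z along its axis.
- tray: Dark wooden tray with grey lining, fixed, 160 x 160 mm outside, walls 5 thick and 18 tall, inner floor 6 above the counter. Origin: centre of its underside. It stands left or right of the case.
- card_box: Plywood box of upright greeting cards, fixed, 130 x 140 x 93 mm, on the other side of the case from the tray. Origin: centre of its underside. Not part of the job.
- mug_white: white mug with a handle, 80 dia x 92 tall, loose bystander (mm). Origin: centre of its underside.
- gnome: gnome figurine in green with a yellow pointed hat, 72 dia x 120 tall, loose bystander (mm). Origin: centre of its underside.
- flask: black flask with yellow cap, 66 dia x 200 tall, loose bystander (mm). Origin: centre of its underside.
- mug_blue: blue mug with a handle, 80 dia x 92 tall, loose bystander (mm). Origin: centre of its underside.
Things that resemble listed ones, but are neither listed nor needed, are in the scene too. Of the things that look like the tray, the larger one is meant. Of the things shaped like the bangle, the orange one is meant.

How it is judged:
By the outcome, as a careful person would: the job done as asked, in the order asked, and still so for the second after the job is handed in, while the arm keeps its last pose, push and grip.
It also fails if it takes over 70 s, if anything falls off the work surface, if the arm or the gripper's body presses on something with over 40 N, if the wrist force passes 120 N, or if a joint passes its speed limit or range.

## Working session

There is one attempt and no reset: what is moved stays moved. The work goes in short steps, Python scripts to look and compute and a shell command to move; the robot and the scene stay as the last step left them, time stands still between calls to the robot, and variables do not carry over. Pictures are saved under pics/ and viewed, at most 10 in all, crops included, and the job is handed in when it is done.

```bash
ls; mkdir -p pics
cat > h.py <<'E'
import numpy as np, cv2
from rig import manip, eyes
def save(cam,name):
    im=eyes.get_image(cam); cv2.imwrite(f'pics/{name}.png',im['frame'][:,:,::-1]); return im
def ray(im,uv):
    x=np.array([(uv[0]-im['cx'])/im['fx'],(uv[1]-im['cy'])/im['fy']]); d=x.copy()
    for _ in range(20): d=x/(1+im['k1']*(d@d))
    R=np.array(im['R']); t=np.array(im['t'])
    v=R.T@np.array([d[0],d[1],1.]); return -R.T@t, v/np.linalg.norm(v)
def atz(im,uv,z):
    c,v=ray(im,uv); return c+v*(z-c[2])/v[2]
def tri(obs):
    A=np.zeros((3,3));b=np.zeros(3);L=[ray(i,u) for i,u in obs]
    for c,v in L:
        P=np.eye(3)-np.outer(v,v);A+=P;b+=P@c
    X=np.linalg.solve(A,b)
    return X,[float(np.linalg.norm((np.eye(3)-np.outer(v,v))@(X-c))) for c,v in L]
E
python3 - <<'E'
from h import *
import json
np.set_printoptions(precision=4,suppress=True)
ims={c:save(c,c+'0') for c in('scene','top')}
for c in ims: print(c,-np.array(ims[c]['R']).T@ims[c]['t'])
for n in ['case','hinge','handle','lid_post_foot','release_top','bangle','tray','card_box','mug_white','gnome','flask','mug_blue']:
    o={}
    for c in ims:
        o[c]=[(np.round(r['centre'],1).tolist(),round(r['confidence'],2)) for r in eyes.place_of(c,n)[:3]]
    print(n,o)
    if o['scene'] and o['top']: print('   ',*tri([(ims[c],o[c][0][0]) for c in o]))
cv2.imwrite('pics/both.png',cv2.resize(np.hstack([cv2.imread('pics/scene0.png'),cv2.imread('pics/top0.png')]),(800,300)))
print(manip.get_state())
E
```

```text
pics
scene [ 1.0897 -0.7803  1.2508]
top [ 0.4257 -0.0062  1.3791]
case {'scene': [([352.0, 266.9], 0.67)], 'top': [([296.3, 208.4], 0.63)]}
    [ 0.5993  0.0486 -0.0015] [0.011610506601890147, 0.011610506601890051]
hinge {'scene': [([235.1, 403.3], 0.73), ([363.8, 250.8], 0.68), ([391.7, 261.2], 0.62)], 'top': [([291.1, 171.5], 0.62), ([294.5, 195.6], 0.45), ([223.4, 173.5], 0.44)]}
    [ 0.6482 -0.1995 -0.0302] [0.28417943993149175, 0.28417943993149164]
handle {'scene': [([333.0, 225.4], 0.89), ([311.7, 363.6], 0.68), ([242.3, 323.6], 0.21)], 'top': [([301.3, 231.9], 0.71)]}
    [0.5218 0.0365 0.143 ] [0.0007221196995503098, 0.0007221196995502221]
lid_post_foot {'scene': [([366.3, 248.5], 0.75)], 'top': [([295.0, 195.3], 0.8)]}
    [0.631  0.0528 0.1019] [0.0033753087941343933, 0.0033753087941344423]
release_top {'scene': [([309.9, 229.8], 0.61)], 'top': [([305.6, 250.4], 0.49)]}
    [0.463  0.0195 0.1026] [0.008775434392453632, 0.008775434392453468]
bangle {'scene': [([323.4, 319.7], 0.73)], 'top': [([363.7, 199.0], 0.68), ([297.2, 196.6], 0.58)]}
    [ 0.6332 -0.1609  0.0045] [0.
[... 742 characters left out ...]
'scene': [([422.3, 177.8], 0.77)], 'top': [([152.9, 217.9], 0.69)]}
    [0.578  0.5106 0.0006] [0.006852094907023814, 0.006852094907023862]
mug_blue {'scene': [], 'top': [([460.8, 215.2], 0.92), ([300.0, 197.6], 0.29)]}
{'clock': 1.3, 'qpos': array([ 1.208 ,  0.2759,  1.5049,  0.    ,  1.3607, -0.121 ]), 'qd': array([ 0.0004,  0.    ,  0.0006, -0.0006, -0.0004, -0.0011]), 'effort': array([ -0.0006, -41.6668, -24.609 ,  -0.0004,   0.0001,   0.    ]), 'position': array([0.1377, 0.5583, 0.2453]), 'ee_rot': array([0.    , 0.1206, 0.9927, 0.0001]), 'contact_force': array([ 0.6452,  0.3626, -0.4421]), 'moment': array([ 0.0456, -0.0262,  0.0496]), 'gripper_force': 0.0, 'width': 0.08527463647147464}
```

View pics/scene0.png

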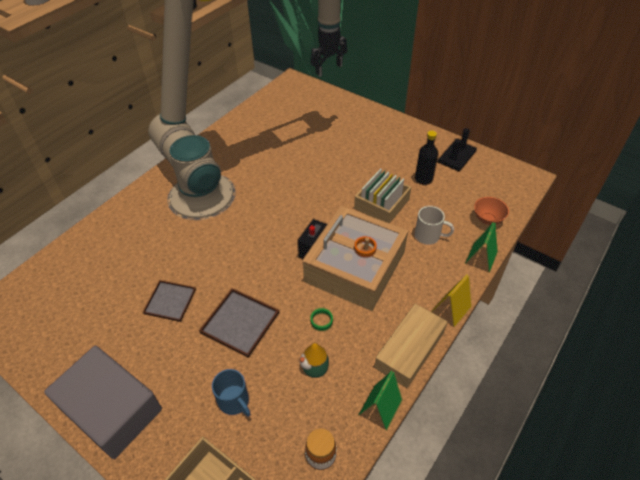

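View pics/top0.png

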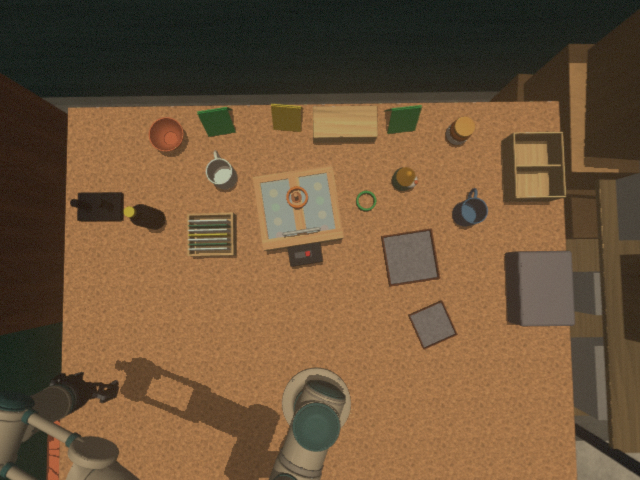

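Scene: case at (355,255), with the orange bangle on its post at (365,245). In top, the bangle is at (297,197), the handle at (301,232), the red release at (306,253), the larger tray at (410,257) and the smaller decoy tray at (433,325). The green ring at (366,200) is a decoy, and the networks' best bangle hit was that ring.

```bash
cat >> h.py <<'E'
from scipy.spatial.transform import Rotation as Ro
def pose():
    s=manip.get_state(); q=s['ee_rot']; return np.array(s['position']),Ro.from_quat([q[1],q[2],q[3],q[0]]).as_matrix(),s
def go(target,ydir_deg=None):
    """print dx,dy,dz,spin to bring the TCP to target, tool y along world angle (mod 180)"""
    p,R,s=pose(); d=R.T@(np.array(target)-p)/0.5; sp=0
    if ydir_deg is not None:
        cur=np.degrees(np.arctan2(R[1,1],R[0,1])); e=(ydir_deg-cur+90)%180-90; sp=-e/360
    print('p',p.round(4),'yang',np.degrees(np.arctan2(R[1,1],R[0,1])).round(2),'q6',s['qpos'][5].round(2),'row',d.round(4),'spin',round(sp,4))
E
python3 - <<'E'
from h import *
np.set_printoptions(precision=4,suppress=True)
ims={c:eyes.get_image(c) for c in('scene','top')}
print('tray',*tri([(ims['scene'],[238.2,321.9]),(ims['top'],[410.2,256.4])]))
m=eyes.regions_of('top','tray')
for r in m[:2]:
    u=r['mask'].astype(np.uint8); c,(w,h),a=cv2.minAreaRect(np.argwhere(u)[:,::-1].astype(np.float32)); 
    cs=cv2.boxPoints((c,(w,h),a)); X=np.array([atz(ims['top'],k,0.018) for k in cs]); print(r['confidence'],X.mean(0),np.linalg.norm(np.diff(X,axis=0),axis=1),np.degrees(np.arctan2(*(X[1]-X[0])[[1,0]])))
r=eyes.regions_of('top','handle'); print([(q['bbox'],round(q['confidence'],2)) for q in r[:3]])
for r in eyes.regions_of('top','case')[:1]+eyes.regions_of('top','lid')[:1]:
    c,(w,h),a=cv2.minAreaRect(np.argwhere(r['mask'])[:,::-1].astype(np.float32)); cs=cv2.boxPoints((c,(w,h),a)); X=np.array([atz(ims['top'],k,0.102) for k in cs]); print(r['confidence'],X[:,:2].tolist(),np.linalg.norm(np.diff(X,axis=0),axis=1),np.degrees(np.arctan2(*(X[1]-X[0])[[1,0]])))
go([0.54,0.04,0.40],98)
p,R,s=pose();print(R)
E
```

```text
tray [ 0.4477 -0.3047  0.0056] [0.002790676602110971, 0.002790676602110965]
0.85 [ 0.2383 -0.3628  0.018 ] [0.1192 0.1157 0.1186] -67.24264160009278
0.83 [ 0.4478 -0.2988  0.018 ] [0.1663 0.1604 0.1651] -81.74773410911801
[([252.1, 163.2, 345.0, 268.2], 0.71), ([254.2, 167.7, 343.9, 248.7], 0.62)]
0.61 [[0.6907476558389501, 0.18313203253833552], [0.7247479419380299, -0.056509379252726165], [0.44660166090783854, -0.09447678930389539], [0.41331430048394885, 0.14187940142983482]] [0.242  0.2807 0.2387] -81.9247803411554
0.89 [[0.6922824943463104, 0.18463296186238573], [0.727406419414527, -0.055985768754233174], [0.5056654161478669, -0.08713677421105959], [0.47113481237420984, 0.15085098605095712]] [0.2432 0.2239 0.2405] -81.694999211571
p [0.1377 0.5583 0.2453] yang 76.15 q6 -0.12 row [-1.0294 -0.8138 -0.3094] spin -0.0607
[[-0.9709  0.2394  0.    ]
 [ 0.2394  0.9709  0.    ]
 [ 0.      0.     -1.    ]]
```

```bash
python3 -m creep '[[1,0,0,-0.31,0],[1,0,0,-0.31,0],[1,0,0,-0.31,0],[1,-0.6,-0.48,-0.31,-0.03],[1,-0.6,-0.48,-0.31,-0.03],[1,-0.6,-0.48,-0.31,-0.03],[1,-0.6,-0.48,-0.31,-0.03],[1,-0.6,-0.48,-0.31,-0.03],[1,-0.6,-0.48,-0.31,-0.03],[1,-0.6,-0.48,-0.31,-0.03]]' | cut -c1-500
python3 -c "
from h import *
go([0.54,0.04,0.40],98.2)"
```

```text
clock: 2.6
position: [0.3503, 0.2803, 0.4002]
ee_rot: [0.0, 0.026, 1.0, 0.0]
contact_force: [0.9, -0.7, 0.8]
width: 0.0854
gripper_force: 0.0
p [0.3503 0.2803 0.4002] yang 86.97 q6 -1.0 row [-4.043e-01 -4.599e-01  3.000e-04] spin -0.0312
```

```bash
python3 -m creep '[[1,-0.404,-0.46,0,-0.0312],[1,-0.404,-0.46,0,-0.0312],[1,-0.404,-0.46,0,-0.0312],[1,-0.404,-0.46,0,-0.0312],[1,-0.404,-0.46,0,-0.0312],[1,-0.404,-0.46,0,-0.0312],[1,-0.404,-0.46,0,-0.0312],[1,-0.404,-0.46,0,-0.0312]]' | cut -c1-500
python3 - <<'E'
from h import *
np.set_printoptions(precision=4,suppress=True)
im=save('wrist','w1'); print(-im['R'].T@im['t']); print(im['R'])
for n in ['handle','lid_post_foot','release_top','bangle','hinge']:
    print(n,[(np.round(r['centre'],1).tolist(),round(r['confidence'],2)) for r in eyes.place_of('wrist',n)[:3]])
go([0.629,0.052,0.30],98.2)
E
```

```text
clock: 3.4
position: [0.54, 0.04, 0.3989]
ee_rot: [-0.001, -0.07, 0.998, 0.0]
contact_force: [-1.1, 0.3, 0.2]
width: 0.0852
gripper_force: 0.0
[0.4655 0.0289 0.5262]
[[-0.1382  0.9904  0.0011]
 [ 0.9468  0.1318  0.2936]
 [ 0.2906  0.0416 -0.9559]]
handle [([315.7, 179.1], 0.66)]
lid_post_foot []
release_top [([307.3, 111.2], 0.62)]
bangle [([158.5, 218.1], 0.84), ([314.7, 265.0], 0.63)]
hinge [([314.7, 321.4], 0.59), ([314.2, 263.5], 0.46)]
p [0.5381 0.0431 0.4005] yang 98.31 q6 -1.77 row [-0.1823 -0.0087  0.2011] spin 0.0003
```

View pics/w1.png

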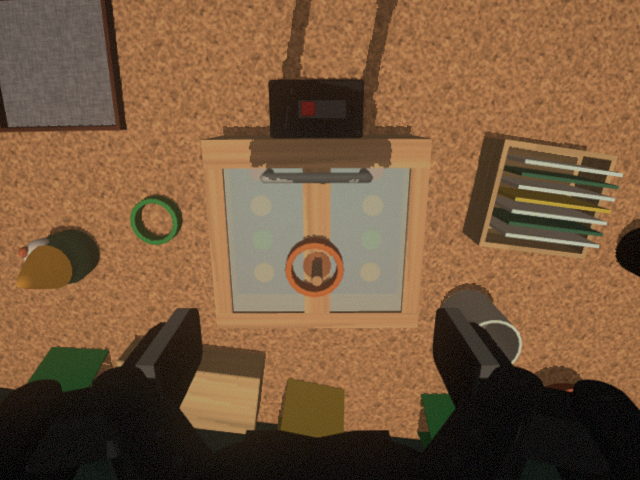

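The wrist view shows the ring at (315,268) around its post, the handle at (316,179), the release at (308,109) and the green decoy at (155,221). Next I take a second wrist viewpoint from closer.

```bash
python3 -m creep '[[1,-0.182,-0.008,0.2,0],[1,-0.182,-0.008,0.2,0],[1,-0.182,-0.008,0.2,0],[1,-0.182,-0.008,0.2,0],[1,-0.182,-0.008,0.2,0]]' | cut -c1-200
cat >> h.py <<'E'
def ring(im,near):
    hsv=cv2.cvtColor(im['frame'],cv2.COLOR_RGB2HSV); m=cv2.inRange(hsv,(3,165,110),(13,255,255))
    k,l,st,ce=cv2.connectedComponentsWithStats(m)
    out=[(st[i,4],ce[i].round(1).tolist(),st[i,:4].tolist(),i) for i in range(1,k) if st[i,4]>150 and np.hypot(*(ce[i]-near))<90]
    return sorted(out,reverse=True),l
E
python3 - <<'E'
from h import *
np.set_printoptions(precision=4,suppress=True)
im=save('wrist','w2'); im2=eyes.get_image('top');im3=eyes.get_image('scene')
i1=dict(fx=im['fx'])
for n in ['handle','lid_post_foot','release_top','bangle','hinge']:
    print(n,[(np.round(r['centre'],1).tolist(),round(r['confidence'],2)) for r in eyes.place_of('wrist',n)[:3]])
o,l=ring(im,np.array([315,230])); print(o)
print([(r['bbox'],round(r['confidence'],2)) for r in eyes.regions_of('wrist','bangle')])
go([0.629,0.052,0.30],98.2)
np.save('w2.npy',im,allow_pickle=True)
E
```

```text
clock: 4.2
position: [0.629, 0.0516, 0.2995]
ee_rot: [-0.001, -0.072, 0.997, 0.0]
contact_force: [-1.0, 0.4, 0.9]
width: 0.0857
gripper_force: 0.0
handle [([317.6, 66.5], 0.68)]
lid_post_foot [([315.5, 211.3], 0.74)]
release_top []
bangle [([113.1, 156.5], 0.72)]
hinge [([316.4, 290.3], 0.55)]
[(np.int32(804), [311.7, 231.6], [274, 205, 80, 44], 1)]
[([269.0, 165.4, 354.9, 250.6], 0.77), ([0.0, 172.0, 41.5, 242.6], 0.65), ([160.0, 0.0, 476.9, 296.5], 0.61), ([71.8, 126.6, 141.1, 192.4], 0.6)]
p [0.6295 0.0505 0.3007] yang 98.17 q6 -1.74 row [0.0005 0.0031 0.0015] spin -0.0001
```

View pics/w2.png

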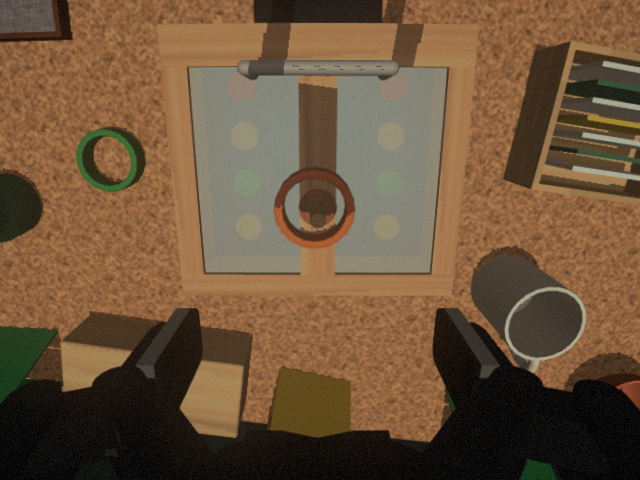

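Second view: ring's outer rim spans columns 274–354 and rows 168–249, the handle bar runs from (240,68) to (396,68), and the post foot is at about (315,211).

Run:
```python
from h import *
np.set_printoptions(precision=4,suppress=True)
w2=np.load('w2.npy',allow_pickle=True).item()
R=np.array([[-.1382,.9904,.0011],[.9468,.1318,.2936],[.2906,.0416,-.9559]]);w1=dict(w2);w1['R']=R;w1['t']=-R@np.array([.4655,.0289,.5262])
print(w2['fx'],w2['k1'],-np.array(w2['R']).T@w2['t'])
print('ring L/R/T/B w2',*[atz(w2,u,.124) for u in [(274,208),(354.5,208),(314.5,168),(314.5,249)]])
print('ring L/R w1',*[atz(w1,u,.124) for u in [(286,269),(344,269),(315,242),(315,297)]])
print('ring L,R tri',tri([(w1,(286,269)),(w2,(274,208))]),tri([(w1,(344,269)),(w2,(354.5,208))]))
print('handle ends',tri([(w1,(263,177.5)),(w2,(240,68))]),tri([(w1,(370.5,177.5)),(w2,(396.5,68))]))
print('post',atz(w2,(315.5,211.3),.102))
print('release',atz(w1,(308,107),.114),tri([(eyes.get_image('top'),(306.5,253)),(w1,(308,107))]))
```

```text
400.419631128471 -0.04318161598063755 [0.5545 0.0402 0.4269]
ring L/R/T/B w2 [0.6272 0.0174 0.124 ] [0.6183 0.0791 0.124 ] [0.5923 0.0441 0.124 ] [0.6559 0.0532 0.124 ]
ring L/R w1 [0.6272 0.0182 0.124 ] [0.6186 0.08   0.124 ] [0.5926 0.0449 0.124 ] [0.6556 0.0536 0.124 ]
ring L,R tri (array([0.6269, 0.0179, 0.125 ]), [0.0003544084520181829, 0.0003544084520182594]) (array([0.6182, 0.0794, 0.125 ]), [0.00046078405839176305, 0.00046078405839175687])
handle ends (array([ 0.5308, -0.0154,  0.1347]), [0.00044270643276241695, 0.0004427064327624193]) (array([0.5159, 0.0892, 0.1365]), [0.00018091105442992193, 0.00018091105442990355])
post [0.6304 0.0503 0.102 ]
release [0.4588 0.0195 0.114 ] (array([0.4598, 0.021 , 0.1782]), [7.44411878435149e-05, 7.444118784351556e-05])
```

```bash
python3 -c "
from h import *
go([0.6235,0.0488,0.117],98.2)"
```

```text
p [0.6295 0.0505 0.3005] yang 98.17 q6 -1.74 row [ 0.0128 -0.0016  0.367 ] spin -0.0001
```

```bash
python3 -m creep '[[1,0.013,-0.001,0.1,0],[1,0.013,-0.001,0.2,0],[1,0.013,-0.001,0.28,0],[1,0.013,-0.001,0.34,0],[1,0.013,-0.001,0.365,0],[1,0.013,-0.001,0.365,0],[0,0.013,-0.001,0.365,0],[0,0.013,-0.001,0.365,0],[0,0.013,-0.001,0.365,0],[0,0.013,-0.001,0.365,0]]' 30; python3 -m creep '[[0,0,0,0,0],[0,0,0,0,0],[0,0,0,0,0]]'
```

```text
clock: 5.7
position: [0.625, 0.0491, 0.12]
ee_rot: [0.003, -0.071, 0.997, -0.0]
contact_force: [0.1, 0.0, 6.6]
width: 0.0633
gripper_force: 33.3
clock: 6.0
position: [0.625, 0.0491, 0.12]
ee_rot: [0.003, -0.071, 0.997, -0.0]
contact_force: [-0.8, 0.2, 5.9]
width: 0.0637
gripper_force: 33.3
```

```bash
python3 -m creep '[[0,0,0,-0.03,0],[0,0,0,-0.08,0],[0,0,0,-0.14,0],[0,0,0,-0.2,0],[0,0,0,-0.25,0],[0,0,0,-0.25,0]]'
python3 - <<'E'
from h import *
im=save('wrist','w3'); cv2.imwrite('pics/w3s.png',im['frame'][::2,::2,::-1])
go([0.448,-0.2995,0.245],98.2)
E
```

```text
clock: 6.6
position: [0.6256, 0.0492, 0.2473]
ee_rot: [0.005, -0.071, 0.997, -0.0]
contact_force: [0.7, -0.3, -1.2]
width: 0.0635
gripper_force: 33.3
p [0.6244 0.0492 0.2447] yang 98.18 q6 -1.75 row [ 0.4484 -0.6401 -0.0024] spin -0.0001
```

View pics/w3s.png

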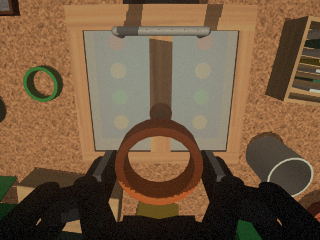

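The ring is held between the fingers, clear of the post. Next I carry it to the tray.

```bash
python3 -m creep '[[0,0.448,-0.64,0,0],[0,0.448,-0.64,0,0],[0,0.448,-0.64,0,0],[0,0.448,-0.64,0,0],[0,0.448,-0.64,0,0],[0,0.448,-0.64,0,0],[0,0.448,-0.64,0,0],[0,0.448,-0.64,0,0],[0,0.448,-0.64,0,0],[0,0.448,-0.64,0,0]]'
python3 - <<'E'
from h import *
np.set_printoptions(precision=4,suppress=True)
im=save('wrist','w4'); cv2.imwrite('pics/w4s.png',im['frame'][::2,::2,::-1])
print([(np.round(r['centre'],1).tolist(),round(r['confidence'],2),atz(im,r['centre'],0)) for r in eyes.place_of('wrist','tray')[:3]])
go([0.448,-0.2995,0.026],98.2)
E
```

```text
clock: 7.65
position: [0.4461, -0.2995, 0.2408]
ee_rot: [-0.001, -0.07, 0.998, 0.001]
contact_force: [-0.6, 1.2, -0.7]
width: 0.0633
gripper_force: 33.4
[([314.2, 199.9], 0.72, array([ 0.447 , -0.3017,  0.    ]))]
p [ 0.4471 -0.2983  0.2413] yang 98.21 q6 -2.43 row [-0.0018 -0.0037  0.4306] spin 0.0
```

View pics/w4s.png

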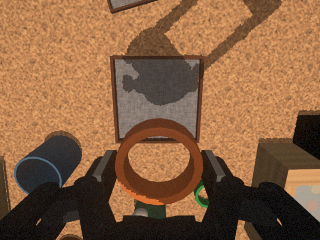

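```bash
python3 -m creep '[[0,0,-0.004,0.1,0],[0,0,-0.004,0.2,0],[0,0,-0.004,0.28,0],[0,0,-0.004,0.35,0],[0,0,-0.004,0.4,0],[0,0,-0.004,0.42,0],[0,0,-0.004,0.43,0],[0,0,-0.004,0.432,0],[0,0,-0.004,0.432,0]]'
```

```text
clock: 8.65
position: [0.4484, -0.3018, 0.0274]
ee_rot: [0.001, -0.072, 0.997, -0.001]
contact_force: [-1.0, -0.6, -1.1]
width: 0.0635
gripper_force: 33.4
```

```bash
python3 -m creep '[[0,0,0,0.003,0],[0,0,0,0.006,0],[0,0,0,0.006,0]]'; python3 -m creep '[[0,0,0,0.003,0],[0,0,0,0.004,0],[0,0,0,0.004,0]]'
```

```text
clock: 8.95
position: [0.4475, -0.3015, 0.0237]
ee_rot: [0.0, -0.071, 0.997, -0.0]
contact_force: [-0.4, 0.4, -0.5]
width: 0.0632
gripper_force: 33.4
clock: 9.25
position: [0.4476, -0.3017, 0.023]
ee_rot: [0.0, -0.071, 0.997, -0.0]
contact_force: [-2.2, 1.4, 11.6]
width: 0.0637
gripper_force: 34.3
```

Contact at 11 N. Open, then rise.

```bash
python3 -m creep '[[1,0,0,0,0],[1,0,0,0,0],[1,0,0,0,0],[1,0,0,0,0],[1,0,0,-0.05,0],[1,0,0,-0.15,0],[1,0,0,-0.25,0],[1,0,0,-0.35,0],[1,0,0,-0.45,0],[1,0,0,-0.45,0]]'
python3 - <<'E'
from h import *
im=save('wrist','w5'); cv2.imwrite('pics/w5s.png',im['frame'][::2,::2,::-1])
go([0.5234,0.037,0.25],8.2)
E
```

```text
clock: 10.25
position: [0.4506, -0.3041, 0.2539]
ee_rot: [0.005, -0.071, 0.997, -0.005]
contact_force: [0.2, 0.9, -1.0]
width: 0.0854
gripper_force: 0.0
p [ 0.4491 -0.3028  0.2501] yang 98.18 q6 -2.44 row [-0.2439  0.6515 -0.0026] spin 0.25
```

View pics/w5s.png

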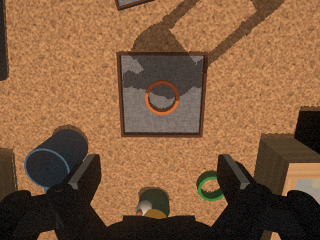

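The ring lies flat in the tray, centred at about (162,98). Next comes the handle.

```bash
python3 -m creep '[[0.5,-0.244,0.651,0,0.25],[0.5,-0.244,0.651,0,0.25],[0.5,-0.244,0.651,0,0.25],[0.5,-0.244,0.651,0,0.25],[0.5,-0.244,0.651,0,0.25],[0.5,-0.244,0.651,0,0.25],[0.5,-0.244,0.651,0,0.25],[0.5,-0.244,0.651,0,0.25],[0.5,-0.244,0.651,0,0.25],[0.5,-0.244,0.651,0,0.25]]'; python3 -m creep '[[0.5,0,0,0,0.03],[0.5,0,0,0,0.03],[0.5,0,0,0,0.03]]'
python3 -c "
from h import *
go([0.5234,0.037,0.137],8.2)"
```

```text
clock: 11.3
position: [0.5208, 0.0396, 0.2439]
ee_rot: [-0.002, 0.586, 0.81, -0.001]
contact_force: [-0.0, -0.6, 0.8]
width: 0.043
gripper_force: 0.0
clock: 11.6
position: [0.5208, 0.0383, 0.2442]
ee_rot: [-0.002, 0.658, 0.753, -0.001]
contact_force: [-0.7, -0.5, -0.0]
width: 0.0427
gripper_force: 0.0
p [0.5208 0.0383 0.2442] yang 7.63 q6 -0.19 row [-0.0034  0.0056  0.2144] spin -0.0016
```

```bash
python3 -m creep '[[0.5,-0.003,0.005,0.07,-0.0016],[0.5,-0.003,0.005,0.13,-0.0016],[0.5,-0.003,0.005,0.18,-0.0016],[0.5,-0.003,0.005,0.205,-0.0016],[0.5,-0.003,0.005,0.214,-0.0016],[0.5,-0.003,0.005,0.214,-0.0016],[0,-0.003,0.005,0.214,-0.0016],[0,-0.003,0.005,0.214,-0.0016],[0,-0.003,0.005,0.214,-0.0016],[0,-0.003,0.005,0.214,-0.0016]]' 30; python3 -m creep '[[0,0,0,0,0],[0,0,0,0,0]]'
```

```text
clock: 12.6
position: [0.5235, 0.0367, 0.1405]
ee_rot: [-0.0, 0.655, 0.756, -0.001]
contact_force: [-4.3, -1.9, 6.4]
width: 0.0083
gripper_force: 29.5
clock: 12.8
position: [0.5235, 0.0367, 0.1405]
ee_rot: [-0.0, 0.655, 0.756, -0.001]
contact_force: [-3.9, -1.6, 5.9]
width: 0.0088
gripper_force: 29.5
```

```bash
for i in 1; do python3 -m creep '[[0,0,0,-0.006,0],[0,0,0,-0.012,0],[0,0,0,-0.012,0],[0,0,0,-0.012,0]]' 40; python3 -m creep '[[0,0,0,-0.005,0],[0,0,0,-0.01,0],[0,0,0,-0.01,0],[0,0,0,-0.01,0]]'; done
```

```text
clock: 13.2
position: [0.5247, 0.0368, 0.1453]
ee_rot: [0.0, 0.655, 0.756, -0.0]
contact_force: [-0.6, -0.7, -2.5]
width: 0.0079
gripper_force: 39.4
clock: 13.6
position: [0.5248, 0.0369, 0.1464]
ee_rot: [-0.001, 0.655, 0.756, -0.001]
contact_force: [6.8, -1.7, -27.6]
width: 0.008
gripper_force: 39.5
```

The lid stopped after about 6 mm of rise and the pull went to 28 N, so it is caught. I let it down and open.

```bash
python3 -m creep '[[0,0,0,0.006,0],[0,0,0,0.012,0],[0,0,0,0.018,0],[0,0,0,0.022,0],[0,0,0,0.022,0]]'; python3 -m creep '[[0.5,0,0,0,0],[0.5,0,0,0,0],[0.5,0,0,0,0],[0.5,0,0,-0.08,0],[0.5,0,0,-0.16,0],[0.5,0,0,-0.24,0],[0.5,0,0,-0.24,0]]'
python3 - <<'E'
from h import *
a=np.radians(8.2);c=np.array([.5234,.037])  # handle at (-75,0)
u=np.array([np.cos(a),np.sin(a)]);v=np.array([-u[1],u[0]])
r=c-0.065*u-0.008*v; print('release expected',r)
go([r[0]-0.0,r[1],0.26],98.2)
E
```

```text
clock: 14.1
position: [0.5235, 0.0367, 0.1406]
ee_rot: [-0.0, 0.655, 0.756, -0.001]
contact_force: [-4.3, -3.0, 3.4]
width: 0.008
gripper_force: 42.5
clock: 14.8
position: [0.5284, 0.0371, 0.2655]
ee_rot: [0.005, 0.655, 0.756, 0.004]
contact_force: [0.3, -0.5, 0.2]
width: 0.0427
gripper_force: 0.0
release expected [0.46020558 0.01981091]
p [0.5284 0.0371 0.2655] yang 8.19 q6 -0.2 row [-0.0147 -0.14    0.0093] spin 0.25
```

```bash
python3 -m creep '[[0.5,-0.015,-0.14,0,-0.25],[0.5,-0.015,-0.14,0,-0.25],[0.5,-0.015,-0.14,0,-0.25],[0.5,-0.015,-0.14,0,-0.25],[0.5,-0.015,-0.14,0,-0.25],[0.5,-0.015,-0.14,0,-0.25],[0.5,-0.015,-0.14,0,-0.25],[0.5,-0.015,-0.14,0,-0.25],[0.5,-0.015,-0.14,0,-0.25],[0.5,-0.015,-0.14,0,-0.25]]'; python3 -m creep '[[0.5,0,0,0,-0.012],[0.5,0,0,0,-0.012]]'
python3 - <<'E'
from h import *
np.set_printoptions(precision=4,suppress=True)
im=save('wrist','w6'); print([(r['centre'],r['confidence'],atz(im,r['centre'],.114)) for r in eyes.place_of('wrist','release_top')[:2]])
hsv=cv2.cvtColor(im['frame'],cv2.COLOR_RGB2HSV); m=cv2.inRange(hsv,(0,150,60),(3,255,255))|cv2.inRange(hsv,(174,150,60),(180,255,255))
k,l,st,ce=cv2.connectedComponentsWithStats(m)
for i in range(1,k):
    if st[i,4]>60: print(st[i],ce[i],atz(im,ce[i],.114))
cv2.imwrite('pics/w6s.png',im['frame'][::2,::2,::-1])
go([.4600,.0198,0.106],98.2)
E
```

```text
clock: 15.8
position: [0.4563, 0.0198, 0.2587]
ee_rot: [-0.0, -0.039, 0.999, 0.0]
contact_force: [0.4, 0.0, 0.2]
width: 0.043
gripper_force: 0.0
clock: 16.0
position: [0.4563, 0.0198, 0.2588]
ee_rot: [-0.0, -0.074, 0.997, 0.0]
contact_force: [-0.4, 0.9, 0.1]
width: 0.0425
gripper_force: 0.0
[([316.1, 231.9], 0.66, array([0.4603, 0.0194, 0.114 ]))]
[307 213  19  27 405] [316.0099 226.9852] [0.4567 0.0188 0.114 ]
p [0.4562 0.0197 0.2589] yang 98.36 q6 -1.83 row [-0.0075 -0.0011  0.3059] spin 0.0004
```

View pics/w6s.png

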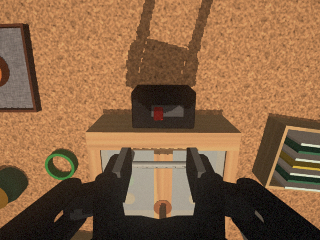

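The red release sits at half-scale (158,114), which gives (0.460, 0.019) and matches my estimate. Descend and pinch it.

```bash
python3 -m creep '[[0.5,-0.007,-0.001,0.1,0],[0.5,-0.007,-0.001,0.19,0],[0.5,-0.007,-0.001,0.25,0],[0.5,-0.007,-0.001,0.29,0],[0.5,-0.007,-0.001,0.304,0],[0.5,-0.007,-0.001,0.304,0],[0,-0.007,-0.001,0.304,0],[0,-0.007,-0.001,0.304,0],[0,-0.007,-0.001,0.304,0],[0,-0.007,-0.001,0.304,0]]' 25; python3 -m creep '[[0,0,0,0,0],[0,0,0,0,0]]'
```

```text
clock: 17.1
position: [0.461, 0.0197, 0.1087]
ee_rot: [0.002, -0.074, 0.997, -0.0]
contact_force: [-0.3, 1.7, 6.4]
width: 0.0133
gripper_force: 27.6
clock: 17.3
position: [0.461, 0.0197, 0.1087]
ee_rot: [0.002, -0.074, 0.997, -0.0]
contact_force: [-1.1, 1.4, 5.7]
width: 0.0132
gripper_force: 27.6
```

```bash
python3 -m creep '[[0,0,0.006,0,0],[0,0,0.012,0,0],[0,0,0.018,0,0],[0,0,0.024,0,0],[0,0,0.028,0,0],[0,0,0.032,0,0],[0,0,0.034,0,0],[0,0,0.034,0,0]]'
```

```text
clock: 18.1
position: [0.4587, 0.0356, 0.1087]
ee_rot: [0.002, -0.074, 0.997, -0.001]
contact_force: [0.3, -3.0, 6.1]
width: 0.0131
gripper_force: 27.5
```

```bash
python3 -m creep '[[0.5,0,0,0,0],[0.5,0,0,0,0],[0.5,0,0,0,0],[0.5,0,0,-0.1,0],[0.5,0,0,-0.2,0],[0.5,0,0,-0.28,0],[0.5,0,0,-0.28,0]]'
python3 - <<'E'
from h import *
im=eyes.get_image('wrist')
hsv=cv2.cvtColor(im['frame'],cv2.COLOR_RGB2HSV); m=cv2.inRange(hsv,(0,150,60),(3,255,255))|cv2.inRange(hsv,(174,150,60),(180,255,255))
k,l,st,ce=cv2.connectedComponentsWithStats(m)
for i in range(1,k):
    if st[i,4]>60: print(st[i],ce[i],atz(im,ce[i],.114))
print([(r['centre'],atz(im,r['centre'],.137)) for r in eyes.place_of('wrist','handle')[:2]])
go([0.5234,0.037,0.25],8.2)
E
```

```text
clock: 18.8
position: [0.4608, 0.0363, 0.2529]
ee_rot: [0.006, -0.074, 0.997, -0.001]
contact_force: [-0.2, 0.1, -0.0]
width: 0.0424
gripper_force: 0.0
[307 203  21  28 402] [316.86567164 217.34328358] [0.45451264 0.03453442 0.114     ]
[([306.4, 322.9], array([0.52325718, 0.03750543, 0.137     ]))]
p [0.4575 0.0365 0.2478] yang 98.45 q6 -1.79 row [-0.1305 -0.0184 -0.0041] spin -0.2493
```

The release moved 16 mm and the handle is where it was. I regrip it, spinning +0.25 to stay inside the wrist's range.

```bash
python3 -m creep '[[0.5,-0.13,-0.018,0,0.25],[0.5,-0.13,-0.018,0,0.25],[0.5,-0.13,-0.018,0,0.25],[0.5,-0.13,-0.018,0,0.25],[0.5,-0.13,-0.018,0,0.25],[0.5,-0.13,-0.018,0,0.25],[0.5,-0.13,-0.018,0,0.25],[0.5,-0.13,-0.018,0,0.25],[0.5,-0.13,-0.018,0,0.25],[0.5,-0.13,-0.018,0,0.25]]'; python3 -m creep '[[0.5,0,0,0,0.012],[0.5,0,0,0,0.012]]'
python3 -c "
from h import *
go([0.5234,0.037,0.135],8.2)"
```

```text
clock: 19.9
position: [0.5215, 0.0372, 0.2447]
ee_rot: [-0.002, 0.628, 0.778, -0.001]
contact_force: [-0.2, -0.5, 0.6]
width: 0.0425
gripper_force: 0.0
clock: 20.1
position: [0.5217, 0.0372, 0.2449]
ee_rot: [-0.002, 0.655, 0.756, -0.001]
contact_force: [-0.3, 0.2, -0.7]
width: 0.0427
gripper_force: 0.0
p [0.5217 0.0372 0.2449] yang 8.2 q6 -0.21 row [-0.0011  0.0044  0.2198] spin -0.0
```

```bash
python3 -m creep '[[0.5,-0.001,0.004,0.07,0],[0.5,-0.001,0.004,0.13,0],[0.5,-0.001,0.004,0.18,0],[0.5,-0.001,0.004,0.206,0],[0.5,-0.001,0.004,0.216,0],[0.5,-0.001,0.004,0.216,0],[0,-0.001,0.004,0.216,0],[0,-0.001,0.004,0.216,0],[0,-0.001,0.004,0.216,0],[0,-0.001,0.004,0.216,0]]' 30; python3 -m creep '[[0,0,0,0,0],[0,0,0,0,0]]'
python3 - <<'E'
from h import *
for d in (4,10,15,20,25,30,35,40,45):
    a=np.radians(14.254);b=a+np.radians(d);r=.1909
    print(d,'fwd',round(r*(np.cos(b)-np.cos(a))/.5,4),'up',round(r*(np.sin(b)-np.sin(a))/.5,4))
go([0.5234,0.037,0.14],8.2)
E
```

```text
clock: 21.1
position: [0.5236, 0.0366, 0.1401]
ee_rot: [-0.001, 0.655, 0.756, -0.001]
contact_force: [-5.3, -1.7, 6.6]
width: 0.0085
gripper_force: 29.5
clock: 21.3
position: [0.5235, 0.0366, 0.1401]
ee_rot: [-0.001, 0.655, 0.756, -0.001]
contact_force: [-4.6, -0.9, 5.4]
width: 0.0086
gripper_force: 29.5
4 fwd -0.0075 up 0.0256
10 fwd -0.0219 up 0.0628
15 fwd -0.0369 up 0.0926
20 fwd -0.0545 up 0.1209
25 fwd -0.0744 up 0.1476
30 fwd -0.0966 up 0.1724
35 fwd -0.1208 up 0.1952
40 fwd -0.147 up 0.2159
45 fwd -0.1749 up 0.2341
p [0.5235 0.0366 0.1401] yang 8.21 q6 -0.21 row [ 0.0009 -0.0001  0.0002] spin 0.0
```

```bash
python3 -m creep '[[0,0,0.003,-0.012,0],[0,0,0.0075,-0.0256,0],[0,0,0.014,-0.045,0],[0,0,0.022,-0.063,0],[0,0,0.022,-0.063,0]]' 35
```

```text
clock: 21.8
position: [0.5342, 0.0381, 0.1718]
ee_rot: [-0.001, 0.655, 0.756, -0.002]
contact_force: [-7.1, -2.1, 1.1]
width: 0.0083
gripper_force: 34.3
```

```bash
python3 -m creep '[[0,0,0.007,-0.015,0],[0,0,0.015,-0.03,0],[0,0,0.024,-0.044,0],[0,0,0.033,-0.058,0],[0,0,0.043,-0.072,0],[0,0,0.053,-0.085,0],[0,0,0.064,-0.098,0],[0,0,0.075,-0.11,0],[0,0,0.075,-0.11,0]]'
```

```text
clock: 22.7
position: [0.5706, 0.0433, 0.2277]
ee_rot: [-0.002, 0.655, 0.756, -0.002]
contact_force: [-11.1, -3.0, 6.9]
width: 0.0081
gripper_force: 34.4
```

```bash
python3 -m creep '[[0,0,0.01,-0.014,0],[0,0,0.022,-0.026,0],[0,0,0.035,-0.037,0],[0,0,0.048,-0.047,0],[0,0,0.061,-0.057,0],[0,0,0.075,-0.065,0],[0,0,0.075,-0.065,0],[0,0,0.075,-0.065,0]]'
python3 - <<'E'
from h import *
save('scene','s_end')
p,R,s=pose(); a=np.radians(8.2); d=(p[:2]-[.5235,.0366])@[np.cos(a),np.sin(a)]; z=p[2]-.1401
print(d,z,'angle',np.degrees(np.arctan2(.047+z,.185-d))-14.25,s['contact_force'])
im=cv2.imread('pics/s_end.png'); cv2.imwrite('pics/s_endc.png',cv2.resize(im[130:430,150:550],(800,600)))
E
```

```text
clock: 23.5
position: [0.6105, 0.0491, 0.2606]
ee_rot: [0.001, 0.655, 0.756, 0.001]
contact_force: [-4.9, -1.0, 5.1]
width: 0.0081
gripper_force: 34.7
0.08778662443660885 0.12044124574326481 angle 45.611320363997976 [-4.28637714 -1.06123283  5.03023054]
```

View pics/s_endc.png

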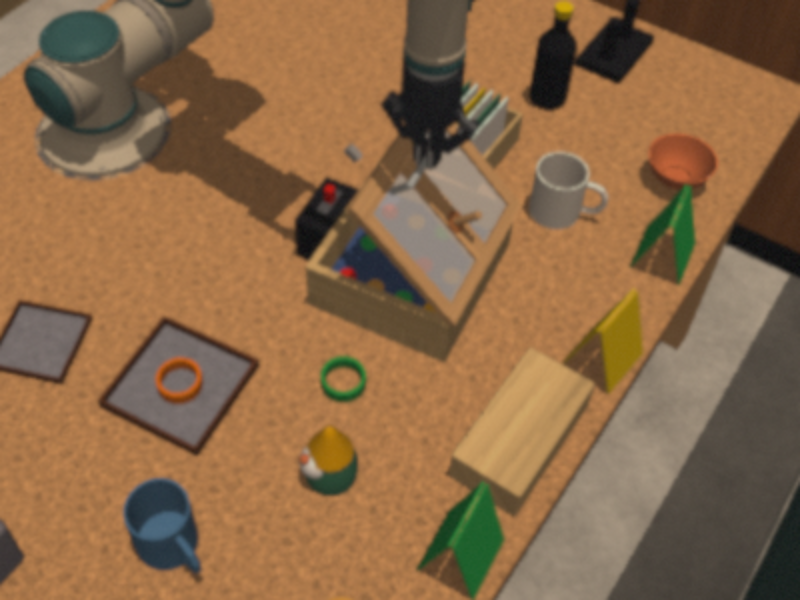

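The picture shows the lid held open at about 45° by the gripper at (430,165). The ring lies in the tray at (180,380), and the other goods are where they stood. I hand it in.

```bash
python3 -m creep '[[0,0,0,0,0],[0,0,0,0,0],[0,0,0,0,0]]'; python3 -c "
from rig import manip
print(manip.sign_off())"
```

```text
clock: 23.85
position: [0.6103, 0.049, 0.2605]
ee_rot: [0.001, 0.655, 0.756, 0.001]
contact_force: [-5.2, -1.2, 5.6]
width: 0.0084
gripper_force: 34.6
the job is handed in; nothing more can be done
None
```

The orange bangle lies flat in the larger grey-lined tray; the tug showed the lid was caught, so I let it down and slid the red release 16 mm to free it, then handed in at 23.9 s with the gripper holding the lid at about 45° (no verdict came back).

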